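# Seat a lamp lens on its three pads

### The job

Lift the brass-flanged lens off the cork pad and seat it, glass up, in the open yellow lamp head: press it straight down beside the two steel posts until it is firmly down on both red pads and on the sprung white pad and the green sprung catch has snapped over its flange, so that it sits level, cannot rock, and is pushed by the catch against both posts; then let go. The height of the seat is not known, so feel for the firm stop and press gently: more than about 30 N cracks the glass. Keep the lens upright and leave everything else on the bench where it is.

Things in the scene. Friction and masses are not known exactly. Their poses are not given: they have to be found in the camera images.
- lens_center (a point): Centre (half-way up, 15 mm above the flat underside) of the lens to fit: a round cell 30 mm tall, glass dome 5 mm more, 240 to 375 g, z up. From below: brass flange 56 mm across, 6 mm thick; brass collar 49 mm across to 11 mm height; black barrel 48 mm across to the top: grip the barrel from above. Yaw does not matter. It stands on the cork pad.
- cork: Fixed cork pad 110 x 110 x 10 mm on which the lens stands; origin at the centre of its underside, on the bench.
- lamp: Lamp head lying on its back, fixed: yellow finned round housing 142 mm across, 45 mm tall, two dark lugs at its +/-y reaching 82 mm from the axis. Origin at the centre of its underside; x points from the sprung catch to the two fixed posts. The lens seat (dark ring with slippery pads, posts, catch) stands on top of it.
- lamp_seat (a point): Seat centre, on the lamp's axis, 66 mm above the bench, axes as the lamp. The whole seat is height-adjustable: the true plane of its two red pad tops (rigid, 8 mm across, 23 mm from the axis at +60 and -60 degrees from x) was left anywhere from 10 mm below to 10 mm above this point, and stays firm under load. The lens belongs level on this plane, on the axis.
- lamp_posts (a point): Midway between the two fixed steel posts, at the height of their tops if the seat is at mid-height (they move with it). Posts: 6 mm across, round-topped, tops 8 mm above the red pads, 31 mm from the axis at +45 and -45 degrees from x. Both touch the flange when the lens is centred on the axis; a lens farther to +x lands on them.
- lamp_catch (a point): Nose centre of the green sprung catch at rest, for mid-height seat: a 6 mm thick finger at -x, 25 mm from the axis, 9.3 mm above the red pads; above the nose its face slopes up and outward (8.5 mm out in 13.5 mm), top 26 mm above the pads. A flange pressed down drives it out; it snaps over the flange when the lens is flat. Hold the lens with the fingers at +/-y of the lamp to clear it.
- catch (a joint): Outward travel of the catch, m: 0 at rest, 6 mm as the flange passes, 1 to 3 mm once snapped over it, stop at 9 mm: so the lens may come down centred or up to about 3 mm towards the catch. Passing takes up to about 10 N. The spring then pushes the lens against both posts with about 3 N once it is let go.
- sprung_pad (a joint): How far the sprung white pad (8 mm across, at -x, 23 mm from the axis) is pressed down, m. At 0 it stands 3 mm proud of the red pads and props the lens up tilted; at about 3 mm it is level with them and the catch can snap. Takes 2 N to start, 6.6 N at 3 mm. So firm pressing is about 12 to 20 N in all.
- burner_cap: Bystander, to be left alone: copper burner cap, 42 mm across, 19 mm tall; origin at the centre of its underside.
- brass_ring: Bystander, to be left alone: spare brass ring, 40 mm across, 10 mm tall; origin at the centre of its underside.
- screwdriver: Bystander, to be left alone: screwdriver with a red handle, lying; origin at the centre of its underside.
- wrench: Bystander, to be left alone: steel wrench, lying; origin at the centre of its underside.
- parts_tin: Bystander, to be left alone: open steel tin, 76 mm across, 75 mm tall; origin at the centre of its underside.
- oil_bottle: Bystander, to be left alone: green glass oil bottle with a yellow cap, 60 mm across, 160 mm tall; origin at the centre of its underside.
- weight_nut: Bystander, to be left alone: dark steel disc, 32 mm across, 14 mm tall; origin at the centre of its underside.
Not all that is in view belongs to the job. Of the things that look like the part that bears lens_center, the largest one is meant. What is shaped like the lamp but pink is not meant.

How it is judged (in metres and radians):
On the way:
1. the lens is lifted clear of the cork pad (z of lens_center in the frame of cork above 0.06 m), for 0.1 s.
At the end, for the whole second after the job is handed in: The lens is released, at rest and level (0.05 rad), within 2.5 mm of the seat axis; it bears on all three pads and both posts (over 0.1 N each), the catch bears on it with over 1 N and holds the sprung pad down by over 1.5 mm (contact force between lens and pad_left above 0.1 N and contact force between lens and pad_right above 0.1 N and contact force between lens and pad_back above 0.1 N and contact force between lens and post_left above 0.1 N and contact force between lens and post_right above 0.1 N and contact force between lens and catch above 1 N and horizontal distance between lens_center and lamp_seat below 0.0025 m and value of joint sprung_pad above 0.0015 m and angle between lens_center's own z axis and vertical below 0.05 rad and z of lens_center in the frame of lamp_seat above 0.001 m and linear speed of lens below 0.01 m/s and angular speed of lens below 0.1 rad/s); the robot touches nothing.
It fails at once if the lens is forced: its contact forces on pads, posts and catch (about 20 N when merely clamped) add up to more than 50 N (contact force between lens and lamp above 50 N).
It fails at once if the lens is tipped over (more than 35 degrees) (angle between lens_center's own z axis and vertical above 0.61 rad).
It fails at once if another thing on the bench is disturbed (moved more than 20 mm) (distance of any of burner_cap, brass_ring, screwdriver, wrench, parts_tin, oil_bottle, weight_nut from where it was at the start of the episode above 0.02 m).
It also fails if it takes over 42 s, if anything falls off the work surface, if the arm or the gripper's body presses on something with over 40 N, if the wrist force passes 120 N, or if a joint passes its speed limit or range.

### The arm

A 6-joint arm with a two-finger parallel gripper is mounted at the origin on the work surface. World frame = base frame: x ahead of the robot, y to its left, z up, the work surface at z = 0. Lengths are in mm, angles in rad, forces in N, time in s.
With the tool pointing down it reaches from about 350 to 775 mm from the base axis. Payload 7.3 kg.
Tool frame: the origin (TCP) lies on the mounting face of the last link; the fingertips stand 178 mm ahead of it and the grasp point (between the pads) lies 159 mm ahead of it (bot.grip_point_offset is the distance from the TCP to the grasp point, in mm); x points along the fingers, y is the direction in which the jaws open and shut, and the axes are right-handed (so a half turn about x gives the same grasp; the last joint's range is limited). The gripper opens to 92 mm and grips with 3 to 60 N. Pads are 19 mm wide; open, the fingers measure 130 mm over their backs; the gripper's body (75 mm by 190 mm) begins 47 mm behind the grasp point.
Start: joints at [0.956, 0.342, 1.524, -0, 1.275, -0.146], TCP at [237.183, 468.371, 404.741] pointing down, gripper open.
Joint ranges: [-2.53, 2.53], [-0.77, 2.02], [0.04, 2.7], [-1, 4.14], [0.28, 2.66], [-3.11, 3.11]. Speed limits (rad/s): [2.57, 2.57, 3.14, 3.14, 3.14, 3.14].

### API

Orientations are given as [roll, pitch, yaw] about the fixed x, y, z axes, in that order (R = Rz(yaw) Ry(pitch) Rx(roll)).
In Python, from plant import bot gives the robot as it stands.
- The arm moves only by the tool arm_command, never from a script. Its argument "moves" is a list of rows, each a list of 5 numbers: the shift along the tool's x, y, z in cm, then the turn about the tool's x in degrees, then the opening, from 0 (shut) to 1 (fully open). A call has 1 to 10 rows; each row is the pose to reach, as a shift and turn from the pose measured when the call began, along the tool's axes at that moment; what a row does not reach only later rows make up. A row lasts 1/10 s, in which the tool goes at most 50 mm and 8.59 degrees, less where a joint would pass 70% of its speed; a pose out of reach is approached as far as the arm can. A call with a gripper value outside its range is refused whole. The fingers move at their own pace and stop on an object; the grip force is fixed at half the most. Time passes only in rows, so rows that repeat a pose let the fingers close. It gives the time, the measured TCP pose, the force and the opening at its end, in the units of the state.
- bot.get_obs(): the state, without advancing time (a new reading comes with each control period).
- bot.capture(name): name is "scene" or "side" or "wrist"; returns a dict with "frame" (384x512x3 uint8, blue, green, red), "K" (3x3 intrinsics, pixels), "origin" and "orientation" of the camera in the world; the wrist camera has in their place "T_tool_cam" (4x4, takes a point from camera to tool coordinates, whose origin is the TCP and whose axes are the tool frame's). Camera axes: x right, y down, z forward; pixel columns grow to the right and rows downward; lengths in mm; the calibration is good to about 2 mm. A picture is of the moment at which its call begins: read the wrist's pose just before it. There is no depth.
- bot.close_job(): hands the job in, once; it reports no verdict.
The state is a dict: "time": time; "joint_positions": joint angles; "dq": joint speeds; "tau": joint torques, N m; "tool_pos": TCP position; "tcp_rot": TCP orientation; "contact_force": force on the tool from outside, world axes, zero at the start; "moment": the same for the moment, N m; "grip_width": finger opening in mm.
Only numpy, scipy, OpenCV 4.12 (cv2) and the standard library are available. Lean on these libraries where they do the work, as an engineer would, in place of code of your own. Each camera call takes 0.05 s, during which the arm holds its last target.

## Working session

There is one attempt and no reset: what is moved stays moved. The work goes in short steps, Python scripts to look and compute and a tool call to move; the robot and the scene stay as the last step left them, time stands still between calls to the robot, and variables do not carry over. Pictures are saved under pics/ and viewed, and the job is handed in when it is done.

Besides the shell and the picture viewer there is one more tool, called as name(argument=value, ...), one argument or row to a line, values as JSON. arm_command: Moves the arm, as the interface text tells. Its arguments: {"type":"object","properties":{"moves":{"type":"array"}},"required":["moves"]}

```bash
mkdir -p pics; ls
cat > h.py <<'E'
from plant import bot
import numpy as np, cv2, json
from scipy.spatial.transform import Rotation as R
def rot(o):
    o=np.array(o,float)
    if o.shape==(3,3): return o
    if o.size==4: return R.from_quat(o).as_matrix()
    return R.from_euler('xyz',o).as_matrix()
def cam(c,obs=None):
    if 'T_tool_cam' in c:
        T=np.array(c['T_tool_cam']); Rt=rot(obs['tcp_rot']); p=np.array(obs['tool_pos'])
        return c['K'],Rt@T[:3,:3],p+Rt@T[:3,3]
    return np.array(c['K']),rot(c['orientation']),np.array(c['origin'],float)
def onplane(C,uv,z):
    K,Rm,o=C; d=Rm@np.linalg.inv(K)@np.array([uv[0],uv[1],1.]); return o+d*(z-o[2])/d[2]
def proj(C,P):
    K,Rm,o=C; q=(np.atleast_2d(P)-o)@Rm; q=q@np.array(K).T; return q[:,:2]/q[:,2:]
E
python3 - <<'E'
from h import *
print(bot.get_obs())
import pickle
D={}
for n in ['scene','side','wrist']:
    o=bot.get_obs(); c=bot.capture(n); D[n]=(o,c); print(n,{k:v for k,v in c.items() if k!='frame'})
    cv2.imwrite(f'pics/{n}0.png',c['frame'])
pickle.dump(D,open('d0.pkl','wb'))
E
```

```text
pics
{'time': 0.0, 'joint_positions': array([ 9.55946208e-01,  3.42722511e-01,  1.52505275e+00, -9.45057499e-06,
        1.27540001e+00, -1.45993721e-01]), 'dq': array([ 0.00159617,  0.00057348,  0.00078431,  0.00055059, -0.00159552,
        0.00067184]), 'tau': array([-8.49002863e-04, -4.31245351e+01, -2.44217974e+01,  7.17921113e-02,
        5.61052572e-02, -1.39271883e-04]), 'tool_pos': array([237.12295143, 468.23520313, 404.03238862]), 'tcp_rot': array([-1.71107999,  1.56921369, -2.17993363]), 'contact_force': array([ 0.93576866, -0.04852559, -0.0819926 ]), 'moment': array([-0.0603459 ,  0.03765035,  0.00707283]), 'grip_width': 91.56771742686597}
scene {'K': array([[499.97034699,   0.        , 263.01987917],
       [  0.        , 499.97034699, 195.88379374],
       [  0.        ,   0.        ,   1.        ]]), 'origin': array([1033.80280529,  415.65008976, 1147.08322204]), 'orientation': array([-2.58361177, -0.01223133,  2.23581522])}
side {'K': array([[371.16162092,   0.        , 256.57134369],
       [  0.        , 371.16162092, 188.14894519],
       [  0.        ,   0.        ,   1.        ]]), 'origin': array([ 315.13565717, -748.84957338,  704.40992406]), 'orientation': array([-2.23241859, -0.00584354, -0.22942064])}
wrist {'K': array([[273.01952306,   0.        , 257.41634515],
       [  0.        , 273.01952306, 192.96897518],
       [  0.        ,   0.        ,   1.        ]]), 'T_tool_cam': array([[-3.95940344e-04, -3.01042452e-01,  9.53610657e-01,
         2.09966025e+01],
       [ 9.99999852e-01,  2.37738363e-04,  4.90252097e-04,
        -1.58447050e-01],
       [-3.74296530e-04,  9.53610710e-01,  3.01042313e-01,
        -8.03891012e+01],
       [ 0.00000000e+00,  0.00000000e+00,  0.00000000e+00,
         1.00000000e+00]])}
```

View pics/scene0.png

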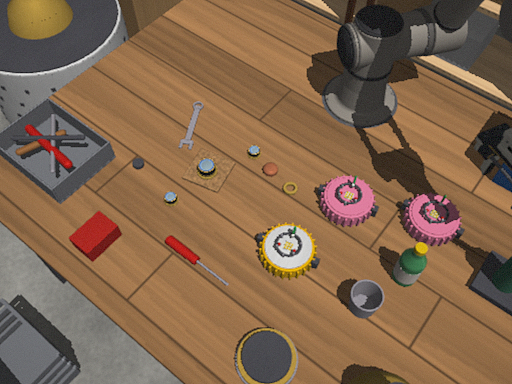

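View pics/side0.png

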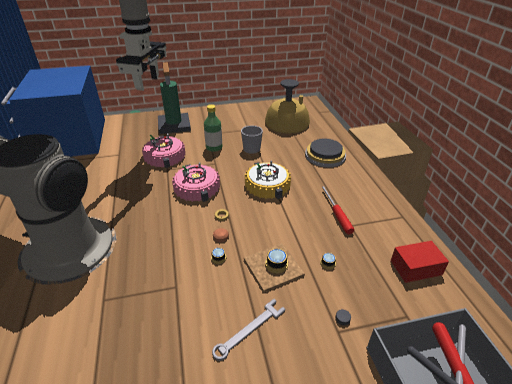

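View pics/wrist0.png

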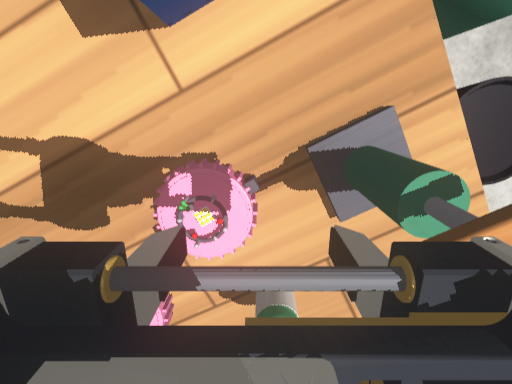

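Candidates for the lens in the scene view are (206,167) on the cork, and the smaller (254,151) and (171,198). For the lamp they are the yellow one at (288,248) and the pink ones at (348,200) and (432,217). I choose the lens on the cork and the yellow lamp, and will check both in close crops.

Run:
```python
from h import *
import pickle
D=pickle.load(open('d0.pkl','rb'))
S=D['scene'][1]['frame'];W=D['side'][1]['frame']
a=cv2.resize(S[130:210,140:280],None,fx=5,fy=5,interpolation=cv2.INTER_CUBIC)[:300*2,:]
b=cv2.resize(S[210:290,245:330],None,fx=7,fy=7,interpolation=cv2.INTER_CUBIC)
cv2.imwrite('pics/cr1.png',a);cv2.imwrite('pics/cr2.png',b)
c=cv2.resize(W[230:290,200:340],None,fx=5,fy=5,interpolation=cv2.INTER_CUBIC)
d=cv2.resize(W[155:205,240:300],None,fx=10,fy=10,interpolation=cv2.INTER_CUBIC)
cv2.imwrite('pics/cr3.png',c);cv2.imwrite('pics/cr4.png',d)
cs=cam(D['scene'][1]);cw=cam(D['side'][1])
print('lens',onplane(cs,(206,165),40),onplane(cw,(277,257),40))
print('lamp',onplane(cs,(288,248),45),onplane(cw,(268,178),45))
```

```text
lens [ 500.32959461 -181.89437513   40.        ] [ 499.87465827 -186.32838584   40.        ]
lamp [564.19326583 142.03482427  45.        ] [556.14894404 115.58197537  45.        ]
```

View pics/cr1.png

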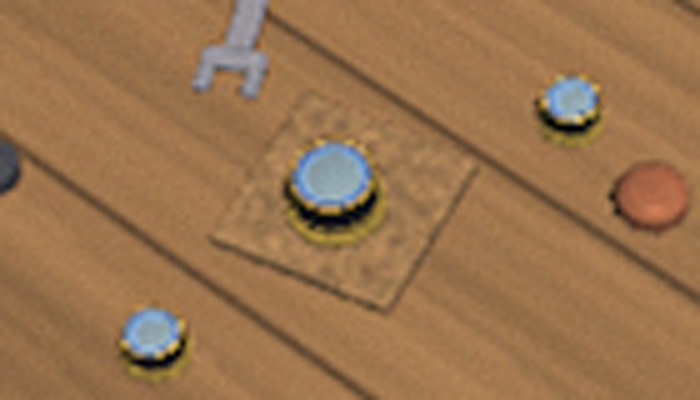

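View pics/cr2.png

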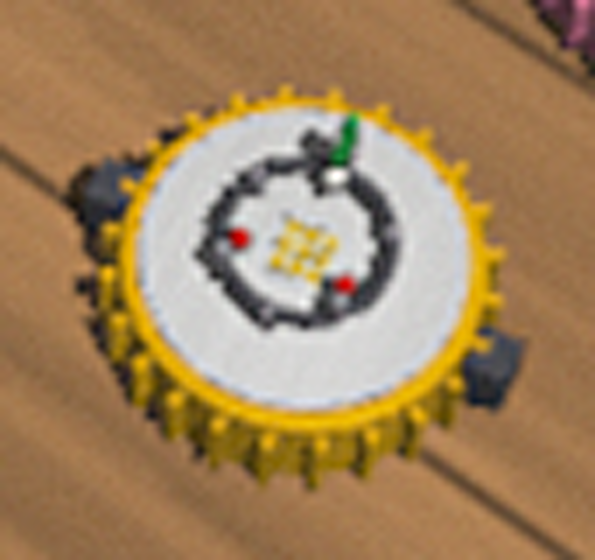

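View pics/cr3.png

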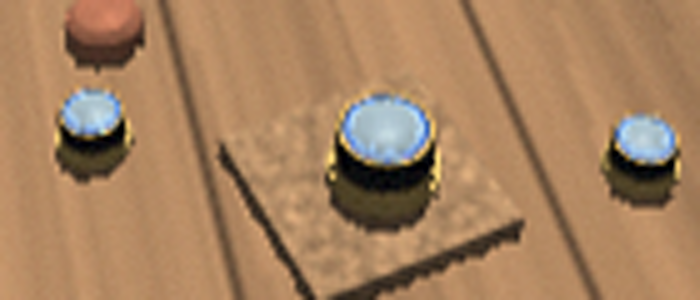

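View pics/cr4.png

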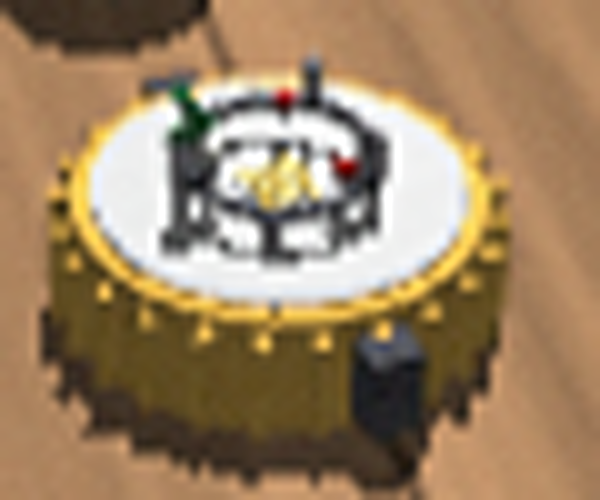

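```bash
cat >> h.py <<'E'
def delta(target,yaw_y=None,obs=None):
    """cm shifts in tool axes to put TCP at target(world mm); yaw_y: desired world direction angle(deg) of tool y (mod 180)"""
    o=obs or bot.get_obs(); Rt=rot(o['tcp_rot']); d=(np.array(target)-o['tool_pos'])@Rt/10
    t=None
    if yaw_y is not None:
        a=np.degrees(np.arctan2(Rt[1,1],Rt[0,1])); e=(yaw_y-a+90)%180-90; t=-e # tool x down
    return d,t
E
python3 - <<'E'
from h import *
o=bot.get_obs(); print(rot(o['tcp_rot']).round(3))
import pickle
D=pickle.load(open('d0.pkl','rb'))
cs=cam(D['scene'][1]);cw=cam(D['side'][1])
sp=lambda x,y:(245+x/7,210+y/7)
wp=lambda x,y:(240+x/10,155+y/10)
print('c',onplane(cs,sp(303,255),45),onplane(cw,wp(280,190),45))
print('lugs',onplane(cs,sp(105,195),38),onplane(cs,sp(490,365),38))
print('catch',onplane(cs,sp(350,120),90),'red',onplane(cs,sp(240,238),66),onplane(cs,sp(345,285),66))
print('red side',onplane(cw,wp(285,98),66),onplane(cw,wp(345,168),66))
print(delta([490,50,380]), delta([500,-180,330]))
E
```

```text
[[-0.001  0.452  0.892]
 [-0.001  0.892 -0.452]
 [-1.    -0.001 -0.   ]]
c [560.34068554 140.04563354  45.        ] [561.30245404 135.4565824   45.        ]
lugs [582.09227701  69.13227994  38.        ] [550.99087832 214.06023001  38.        ]
catch [528.38281365 133.32791619  90.        ] red [577.6300739  124.46540157  66.        ] [569.56513753 163.29043357  66.        ]
red side [566.99567011 153.41591331  66.        ] [575.10387356 113.88264769  66.        ]
(array([  2.4429351 , -25.88840918,  41.45902257]), None) (array([  7.46339866, -45.94932142,  52.74417856]), None)
```

Run:
```python
from h import *
print(delta([545,133,400],102))
```

```text
(array([  0.43174391, -16.00110381,  42.61500813]), np.float64(-38.86154237716599))
```

arm_command(
  moves=[
    [0.4, -1.6, 4.3, -5, 1],
    [0.4, -3.2, 8.6, -10, 1],
    [0.4, -4.8, 13, -15, 1],
    [0.4, -6.4, 17, -20, 1],
    [0.4, -8, 21.5, -25, 1],
    [0.4, -9.6, 26, -30, 1],
    [0.4, -11.2, 30, -35, 1],
    [0.4, -13, 34.5, -38.9, 1],
    [0.4, -14.5, 38.5, -38.9, 1],
    [0.4, -16, 42.6, -38.9, 1],
  ],
)

```text
time: 1.15
tool_pos: [545.8, 131.4, 400.1]
tcp_rot: [-2.746, 1.569, -2.536]
contact_force: [0.6, 0.1, 0.0]
grip_width: 91.5
```

Run:
```python
from h import *
print(bot.get_obs()['tool_pos'],delta([545,133,330],102))
```

```text
[545.81093624 131.41848726 400.08916435] (array([ 7.00887491,  0.17551552, -0.03693836]), np.float64(0.024124636562603996))
```

arm_command(
  moves=[
    [4, 0, 0, 0, 1],
    [7, 0.2, 0, 0, 1],
    [7, 0.2, 0, 0, 1],
    [7, 0.2, 0, 0, 1],
  ],
)

```text
time: 1.55
tool_pos: [545.5, 133.4, 330.4]
tcp_rot: [-2.91, 1.569, -2.7]
contact_force: [0.0, 0.3, 1.1]
grip_width: 91.7
```

Run:
```python
from h import *
import pickle
o=bot.get_obs(); c=bot.capture('wrist'); pickle.dump((o,c),open('d1.pkl','wb'))
cv2.imwrite('pics/w1.png',c['frame'])
f=c['frame'];C=cam(c,o);u=proj(C,[561,138,66])[0];print(u,o['tool_pos'])
x,y=int(u[0]),int(u[1])
cv2.imwrite('pics/w1c.png',cv2.resize(f[max(y-70,0):y+70,x-90:x+90],None,fx=4,fy=4,interpolation=cv2.INTER_CUBIC)); print(x-90,y-70)
```

```text
[259.74974062 213.50032283] [545.45257066 133.4342495  330.39059569]
169 143
```

View pics/w1.png

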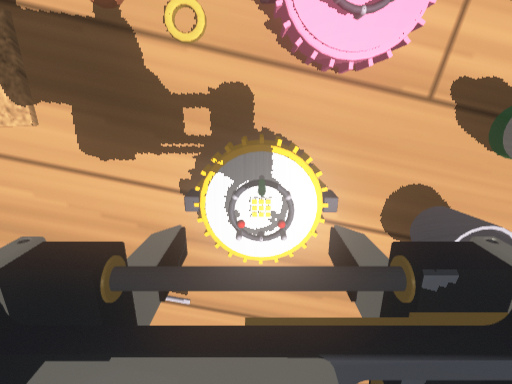

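View pics/w1c.png

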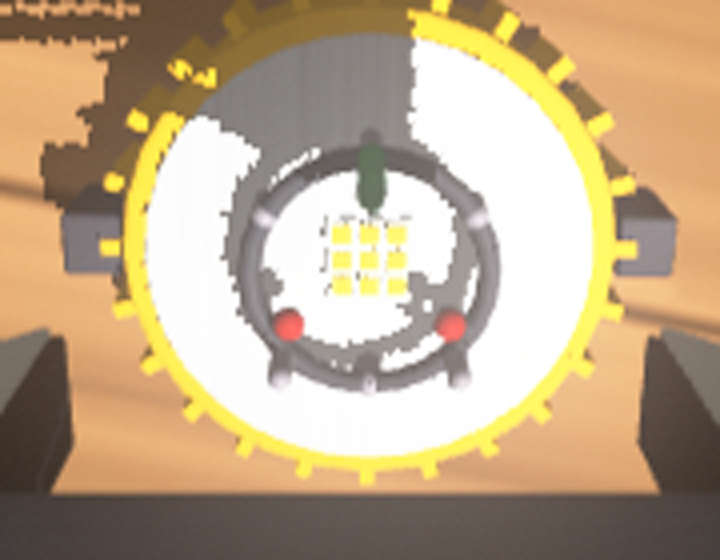

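Run:
```python
from h import *
import pickle
from scipy.optimize import least_squares
o,c=pickle.load(open('d1.pkl','rb'));C=cam(c,o)
p=lambda x,y:((x+.5)/4-.5+169,(y+.5)/4-.5+143)
f=c['frame']
def fit(pts,z):
    P=np.array([onplane(C,p(*q),z)[:2] for q in pts])
    r=least_squares(lambda v:np.hypot(*(P-v[:2]).T)-v[2],[561,138,60]);return r.x,r.fun
print('disc',fit([(147,240),(592,240),(368,35),(368,457)],45))
print('disc2',fit([(124,240),(613,240),(370,8),(370,469),(500,440),(235,440)],45))
hsv=cv2.cvtColor(f,cv2.COLOR_BGR2HSV)
m=((hsv[...,0]<8)|(hsv[...,0]>172))&(hsv[...,1]>120)&(hsv[...,2]>100)
m[:190]=0;m[235:]=0;m[:,:220]=0;m[:,300:]=0
n,l,s,ce=cv2.connectedComponentsWithStats(m.astype(np.uint8));print(s[1:,4],ce[1:])
L=[ce[i] for i in range(1,n) if s[i,4]>15]
L.sort(key=lambda a:a[0])
for z in (56,60,66,72,76):
    A,B=[onplane(C,q,z) for q in L[:2]]
    d=B-A; yaw=np.degrees(np.arctan2(d[1],d[0]))-90; n_=np.array([np.cos(np.radians(yaw)),np.sin(np.radians(yaw))])
    M=(A+B)/2; print(z,np.hypot(*d[:2]),yaw,'center',M[:2]-n_*11.5, 'catch base',onplane(C,p(372,190),z+9.3)[:2]+25*n_)
```

```text
disc (array([562.24285638, 139.71437688,  57.58857015]), array([-0.23446523, -0.23144765,  0.2540893 ,  0.21182358]))
disc2 (array([561.6926139 , 139.30842356,  63.38463996]), array([-0.475123  , -0.42639609,  0.32823038, -1.22598284,  0.86798726,
        0.93128429]))
[30 30] [[240.96666667 224.4       ]
 [281.63333333 224.63333333]]
56 41.068106806556266 11.722946963677614 center [564.9567561  140.63240974] catch base [562.46784334 139.90063276]
60 40.420249404154916 11.722946963677785 center [563.22791063 140.20336939] catch base [561.29918199 139.58868455]
66 39.448463300552866 11.722946963677614 center [560.63464242 139.55980886] catch base [559.54618998 139.12076223]
72 38.476677196950845 11.722946963677614 center [558.04137421 138.91624834] catch base [557.79319797 138.65283991]
76 37.82881979454951 11.7229469636778 center [556.31252874 138.48720799] catch base [556.62453663 138.3408917 ]
```

Run:
```python
from h import *
print(delta([483,-189,310],101.7))
```

```text
(array([  2.16627628, -30.23689419, -12.86741434]), np.float64(0.3497297903077481))
```

arm_command(
  moves=[
    [0, -4, -1.7, 0.3, 1],
    [0, -8, -3.4, 0.3, 1],
    [0.3, -12, -5.1, 0.3, 1],
    [0.6, -16, -6.8, 0.3, 1],
    [1, -20, -8.5, 0.3, 1],
    [1.5, -24, -10.2, 0.3, 1],
    [2, -28, -12, 0.3, 1],
    [2.2, -30.2, -12.9, 0.3, 1],
    [2.2, -30.2, -12.9, 0.3, 1],
    [2.2, -30.2, -12.9, 0.3, 1],
  ],
)

```text
time: 2.6
tool_pos: [482.9, -188.7, 311.2]
tcp_rot: [-0.7, 1.567, -0.496]
contact_force: [0.9, 0.9, -0.2]
grip_width: 91.9
```

Run:
```python
from h import *
import pickle
o=bot.get_obs(); c=bot.capture('wrist'); pickle.dump((o,c),open('d2.pkl','wb'))
f=c['frame'];C=cam(c,o);u=proj(C,[500,-183,40])[0];print(u,o['tool_pos'],np.abs(o['dq']).max())
x,y=int(u[0]),int(u[1])
cv2.imwrite('pics/w2c.png',cv2.resize(f[max(y-70,0):y+70,x-90:x+90],None,fx=4,fy=4,interpolation=cv2.INTER_CUBIC)); print(x-90,y-70)
```

```text
[261.13601097 211.29651771] [ 482.93232144 -188.73414719  311.20303484] 0.033426498931556616
171 141
```

View pics/w2c.png

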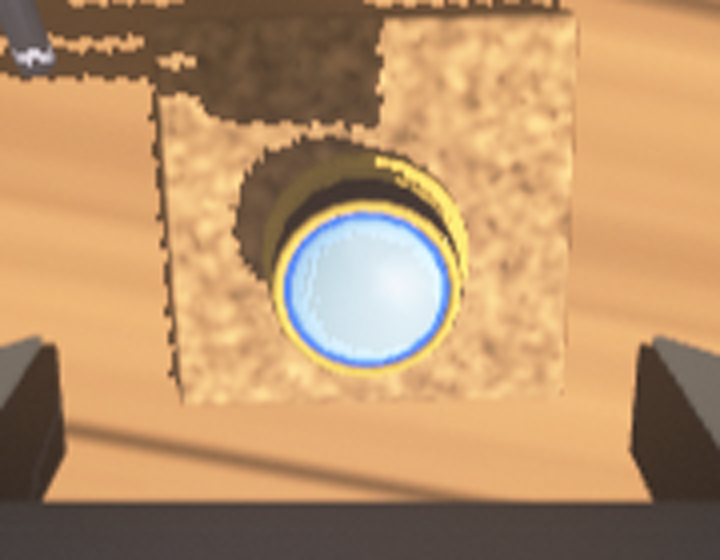

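Run:
```python
from h import *
import pickle
from scipy.optimize import least_squares
o,c=pickle.load(open('d2.pkl','rb'));C=cam(c,o)
p=lambda x,y:((x+.5)/4-.5+171,(y+.5)/4-.5+141)
def fit(pts,z):
    P=np.array([onplane(C,p(*q),z)[:2] for q in pts])
    r=least_squares(lambda v:np.hypot(*(P-v[:2]).T)-v[2],[500,-183,24]);return r.x,r.fun
for z in (38,40,42): print(z,fit([(273,288),(461,288),(367,199),(367,378)],z)[0])
f=fit([(285,288),(450,288),(367,212),(367,366)],40);print(f)
f=fit([(273,288),(461,288),(367,199),(367,378)],40)[0]
print(delta([f[0],f[1],201],101.7), delta([f[0],f[1],240],101.7))
```

```text
38 [ 502.66290863 -181.16760882   23.5811651 ]
40 [ 501.88067272 -181.3642743    23.3940014 ]
42 [ 501.09843679 -181.56093979   23.2068377 ]
(array([ 501.81566721, -181.25116872,   20.32922011]), array([-0.03204848, -0.0316778 ,  0.03301499,  0.0307113 ]))
(array([11.00221278,  0.28858985,  1.95709716]), np.float64(0.0756750415123264)) (array([7.10223125, 0.28101039, 1.96640639]), np.float64(0.0756750415123264))
```

arm_command(
  moves=[
    [4, 0.3, 2, 0, 1],
    [7, 0.3, 2, 0, 1],
    [9.5, 0.3, 2, 0, 1],
    [11, 0.3, 2, 0, 1],
    [11, 0.3, 2, 0, 1],
    [11, 0.3, 2, 0, 1],
  ],
)

```text
time: 3.25
tool_pos: [502.9, -180.2, 201.8]
tcp_rot: [-0.662, 1.567, -0.454]
contact_force: [-0.4, 0.4, 1.8]
grip_width: 91.5
```

Run:
```python
from h import *
import pickle
D=pickle.load(open('d0.pkl','rb'))
cs=cam(D['scene'][1]);cw=cam(D['side'][1])
print('bottle cap',onplane(cs,(421,248),160),'base',onplane(cw,(212,148),0), onplane(cw,(211,108),160),'tin',onplane(cs,(367,288),75))
print(delta([501.9,-181.3,201],101.7),bot.get_obs()['contact_force'])
```

```text
bottle cap [431.57064168 399.37198656 160.        ] base [422.33111975 394.23991422   0.        ] [428.44820887 383.29263929 160.        ] tin [546.0810612  350.26216863  75.        ]
(array([ 0.08024498, -0.08866087, -0.12258657]), np.float64(0.17795814302557744)) [-0.4257192   0.35621907  1.83205235]
```

arm_command(
  moves=[
    [0, -0.1, -0.1, 0.2, 1],
    [0, -0.1, -0.1, 0.2, 0.6],
    [0, -0.1, -0.1, 0.2, 0],
    [0, -0.1, -0.1, 0.2, 0],
    [0, -0.1, -0.1, 0.2, 0],
    [0, -0.1, -0.1, 0.2, 0],
    [0, -0.1, -0.1, 0.2, 0],
  ],
)

```text
time: 3.95
tool_pos: [502.1, -181.4, 201.8]
tcp_rot: [-0.641, 1.567, -0.438]
contact_force: [-0.8, -0.3, 0.2]
grip_width: 48.4
```

Run:
```python
from h import *
o=bot.get_obs();print(o['tool_pos'],o['contact_force'],o['moment'],o['grip_width'],rot(o['tcp_rot']).round(4))
```

```text
[ 502.09520666 -181.39766461  201.75469915] [-0.76360707 -0.2913409   0.24196219] [ 0.20108819  0.11428048 -0.00523117] 48.42556719264201 [[ 0.0033 -0.2022  0.9793]
 [-0.0016  0.9793  0.2022]
 [-1.     -0.0022  0.0029]]
```

arm_command(
  moves=[
    [-1, 0, 0, 0, 0],
    [-3, 0, 0, 0, 0],
    [-6, 0, 0, 0, 0],
    [-10, 0, 0, 0, 0],
    [-13, 0, 0, 0, 0],
    [-13, 0, 0, 0, 0],
    [-13, 0, 0, 0, 0],
  ],
)

```text
time: 4.65
tool_pos: [501.4, -181.0, 332.0]
tcp_rot: [-0.651, 1.567, -0.447]
contact_force: [-0.3, 1.0, -2.7]
grip_width: 47.2
```

Run:
```python
from h import *
o=bot.get_obs();print(o['tool_pos'],o['contact_force'],o['moment'],o['grip_width'])
print(delta([560.7,139.5,330],101.7))
import pickle
c=bot.capture('wrist');cv2.imwrite('pics/w3.png',c['frame']);pickle.dump((o,c),open('d3.pkl','wb'))
```

```text
[ 501.36037989 -181.0284992   332.04650518] [-0.33510244  1.02943045 -2.71868937] [ 0.09604251  0.06982743 -0.00793285] 47.247169408740355
(array([ 0.16876975, 30.19071738, 12.29353797]), np.float64(-0.03140580212928512))
```

View pics/w3.png

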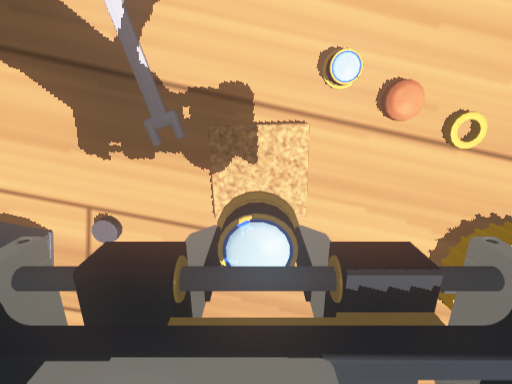

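The lens is held between the fingers, with its dome at about (257,248), and it has left the cork. Next I carry it to the lamp.

arm_command(
  moves=[
    [0, 2, 0.8, 0, 0],
    [0, 5, 2, 0, 0],
    [0, 9, 3.6, 0, 0],
    [0, 13, 5.2, 0, 0],
    [0, 17, 6.8, 0, 0],
    [0, 21, 8.5, 0, 0],
    [0.1, 25, 10.2, 0, 0],
    [0.2, 28, 11.4, 0, 0],
    [0.2, 30.2, 12.3, 0, 0],
    [0.2, 30.2, 12.3, 0, 0],
  ],
)

```text
time: 5.7
tool_pos: [560.2, 142.5, 326.4]
tcp_rot: [3.038, 1.569, -3.038]
contact_force: [-0.3, 0.4, -3.4]
grip_width: 47.1
```

Run:
```python
from h import *
o=bot.get_obs();print(o['tool_pos'],o['contact_force'],o['moment'],o['grip_width'])
print(delta([560.7,139.5,304],101.7))
```

```text
[560.19419346 142.54129075 326.42963135] [-0.29520782  0.41119061 -3.38094329] [ 0.05336229 -0.00336073  0.0184591 ] 47.11971512898551
(array([ 2.24291515, -0.30855051, -0.0080461 ]), np.float64(0.16801231557366236))
```

arm_command(
  moves=[
    [0.5, -0.3, 0, 0.2, 0],
    [1.5, -0.3, 0, 0.2, 0],
    [2.2, -0.3, 0, 0.2, 0],
    [2.2, -0.3, 0, 0.2, 0],
    [2.2, -0.3, 0, 0.2, 0],
  ],
)

```text
time: 6.2
tool_pos: [560.8, 138.9, 304.1]
tcp_rot: [3.042, 1.568, -3.039]
contact_force: [-0.0, -0.2, -2.2]
grip_width: 47.3
```

Run:
```python
from h import *
import pickle
o=bot.get_obs();print(o['tool_pos'],o['contact_force'],o['grip_width'],delta([560.7,139.5,290],101.7))
D={}
for n in ('scene','side'):
    D[n]=bot.capture(n)
pickle.dump((o,D),open('d4.pkl','wb'))
a=cv2.resize(D['scene']['frame'][200:290,245:335],None,fx=6,fy=6,interpolation=cv2.INTER_CUBIC)
b=cv2.resize(D['side']['frame'][135:205,230:310],None,fx=7,fy=7,interpolation=cv2.INTER_CUBIC)
cv2.imwrite('pics/s4.png',a);cv2.imwrite('pics/t4.png',b)
```

```text
[560.80191367 138.94942377 304.13319505] [-0.00414608 -0.24175701 -2.18353036] 47.30053145419118 (array([1.41332657, 0.05557389, 0.00517518]), np.float64(-0.09388333324001508))
```

View pics/s4.png

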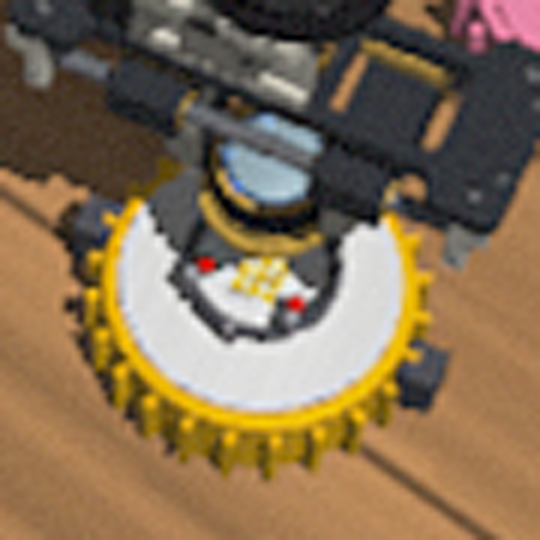

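View pics/t4.png

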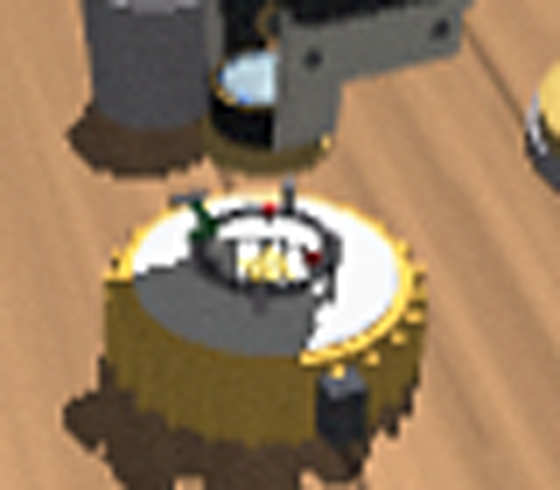

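Run:
```python
from h import *
import pickle
o,D=pickle.load(open('d4.pkl','rb'))
for n,off,s in (('scene',(245,200),6),('side',(230,135),7)):
    C=cam(D[n])
    def cr(P): return ((proj(C,P)-off+.5)*s).round(1).tolist()
    y=np.radians(11.7);x=np.array([np.cos(y),np.sin(y),0]);yy=np.array([-x[1],x[0],0])
    c=np.array([562,139.8,63.]);r=[c+11.5*x+19.92*k*yy for k in (1,-1)]
    print(n,'red',cr(r))
    t=np.linspace(0,2*np.pi,73);P=np.c_[560.8+28*np.cos(t),138.9+28*np.sin(t),0*t+112];q=np.array(cr(P));print('flange x',q[:,0].min(),q[:,0].max(),'y max',q[:,1].max())
```

```text
scene red [[295.4, 307.6], [205.3, 267.2]]
flange x 197.2 341.1 y max 269.1
side red [[273.0, 206.8], [314.3, 254.6]]
flange x 203.5 337.0 y max 179.3
```

Run:
```python
from h import *
import pickle
o,D=pickle.load(open('d4.pkl','rb'))
out=[]
t=np.linspace(0,2*np.pi,73)
for n,(x0,y0) in (('scene',(265,212)),('side',(252,138))):
    C=cam(D[n]);f=D[n]['frame'][y0:y0+45,x0:x0+45];a=cv2.resize(f,None,fx=12,fy=12,interpolation=cv2.INTER_NEAREST)[:540]
    b=a.copy()
    for z,rr in ((112,28),(118,28),(142,24)):
        P=np.c_[560.8+rr*np.cos(t),138.9+rr*np.sin(t),0*t+z];q=((proj(C,P)-(x0,y0)+.5)*12).astype(np.int32);cv2.polylines(b,[q],True,(255,0,255),1)
    out+= [b] 
i=np.hstack(out);i=cv2.resize(i,(800,400));cv2.imwrite('pics/ov4.png',i)
```

```text
(no output)
```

View pics/ov4.png

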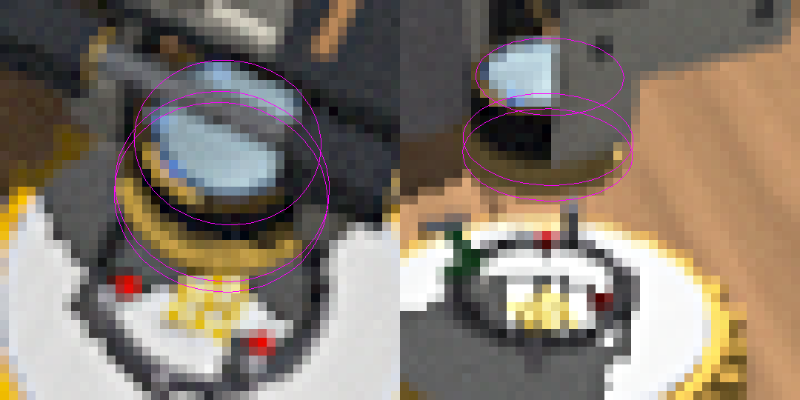

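Run:
```python
from h import *
import pickle
D0=pickle.load(open('d0.pkl','rb'));o,D=pickle.load(open('d4.pkl','rb'))
t=np.linspace(0,2*np.pi,73)
rows=[]
def circ(C,b,x0,y0,L):
    for x,y,z,r in L:
        P=np.c_[x+r*np.cos(t),y+r*np.sin(t),0*t+z];q=((proj(C,P)-(x0,y0)+.5)*12).astype(np.int32);cv2.polylines(b,[q],True,(255,0,255),1)
out=[]
for n,(x0,y0) in (('scene',(184,145)),('side',(254,235))):
    c=D0[n][1];b=cv2.resize(c['frame'][y0:y0+45,x0:x0+45],None,fx=12,fy=12,interpolation=cv2.INTER_NEAREST)
    circ(cam(c),b,x0,y0,[(501.9,-181.3,10,28),(501.9,-181.3,40,24)]);out.append(b)
cv2.imwrite('pics/ov5.png',cv2.resize(np.hstack(out),(800,400)))
y=np.radians(11.7);X=np.array([np.cos(y),np.sin(y),0]);Y=np.array([-X[1],X[0],0]);c0=np.array([562,139.8,63.])
L=[(*(c0+11.5*X+k*19.92*Y),4) for k in (1,-1)]+[(*(c0+31*(X+k*Y)/2**.5+8*np.array([0,0,1])),3) for k in (1,-1)]+[(562,139.8,45,57.6)]
out=[]
for n,(x0,y0) in (('scene',(265,224)),('side',(245,155))):
    c=D0[n][1];b=cv2.resize(c['frame'][y0:y0+45,x0:x0+45],None,fx=12,fy=12,interpolation=cv2.INTER_NEAREST)
    circ(cam(c),b,x0,y0,L);out.append(b)
cv2.imwrite('pics/ov6.png',cv2.resize(np.hstack(out),(800,400)))
```

```text
(no output)
```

View pics/ov5.png

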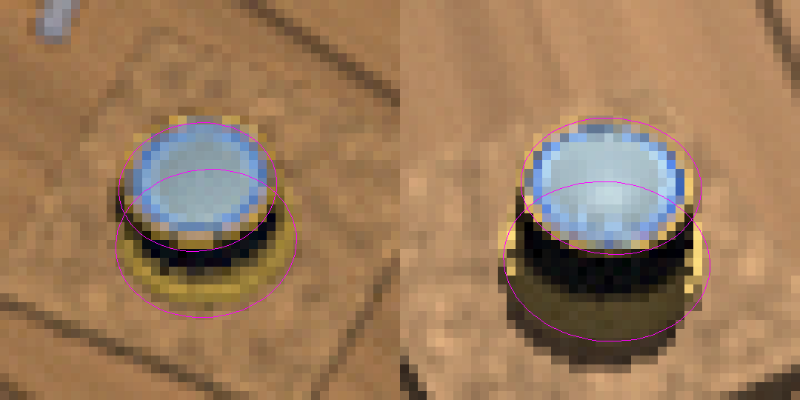

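View pics/ov6.png

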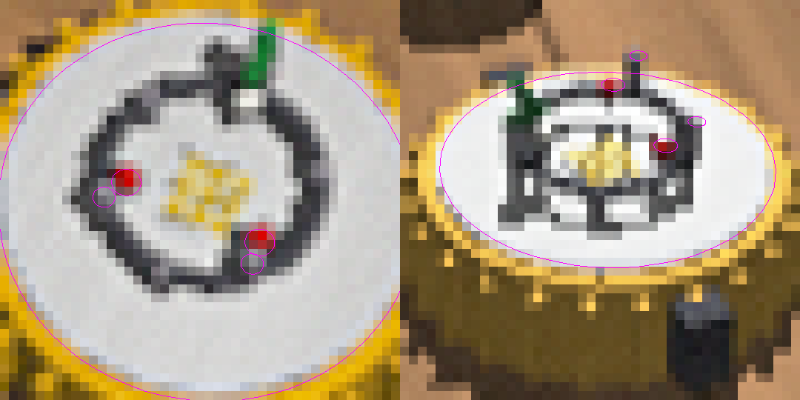

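arm_command(
  moves=[
    [0.8, 0.05, 0, 0, 0],
    [1.6, 0.05, 0, 0, 0],
    [1.9, 0.05, 0, 0, 0],
    [1.9, 0.05, 0, 0, 0],
  ],
)

```text
time: 6.7
tool_pos: [560.5, 139.8, 284.9]
tcp_rot: [3.048, 1.568, -3.032]
contact_force: [-0.4, 0.7, -1.7]
grip_width: 47.1
```

```bash
cat >> h.py <<'E'
def rep():
    o=bot.get_obs();Rt=rot(o['tcp_rot']);y=np.radians(11.7);X=np.array([np.cos(y),np.sin(y),0]);Y=np.array([-X[1],X[0],0]);d=o['tool_pos']-np.array([562,139.8,0])
    print('t',round(o['time'],2),'lamp-rel x,y',round(d@X,2),round(d@Y,2),'bottom z',round(o['tool_pos'][2]-191.75,2),'F lamp',np.round([o['contact_force']@X,o['contact_force']@Y,o['contact_force'][2]],2),'M',np.round([o['moment']@X,o['moment']@Y,o['moment'][2]],2),'w',round(o['grip_width'],2),'tilt',Rt[:2,0].round(4))
E
python3 - <<'E'
from h import *
rep();print(delta([560.7,139.5,280],101.7))
E
```

```text
t 6.7 lamp-rel x,y -1.44 0.25 bottom z 93.12 F lamp [-0.24  0.81 -1.73] M [ 0.08 -0.02 -0.02] w 47.08 tilt [-0.0032 -0.0004]
(array([ 0.48702086, -0.02805467,  0.0118248 ]), np.float64(-0.057879950199676955))
```

arm_command(
  moves=[
    [0.15, 0, 0, 0, 0],
    [0.3, 0, 0, 0, 0],
    [0.45, 0, 0, 0, 0],
    [0.6, 0, 0, 0, 0],
    [0.6, 0, 0, 0, 0],
  ],
)

```text
time: 7.2
tool_pos: [560.8, 139.8, 278.9]
tcp_rot: [3.021, 1.569, -3.059]
contact_force: [2.0, -0.6, -1.5]
grip_width: 47.1
```

```bash
python3 -c "from h import *;rep()"
```

```text
t 7.2 lamp-rel x,y -1.18 0.2 bottom z 87.2 F lamp [ 1.86 -0.99 -1.53] M [ 0.05 -0.22 -0.01] w 47.08 tilt [-0.0022 -0.0002]
```

arm_command(
  moves=[
    [0.15, 0, 0, 0, 0],
    [0.3, 0, 0, 0, 0],
    [0.45, 0, 0, 0, 0],
    [0.45, 0, 0, 0, 0],
  ],
)

```text
time: 7.6
tool_pos: [561.0, 139.8, 274.4]
tcp_rot: [3.002, 1.57, -3.078]
contact_force: [3.5, -0.2, -1.8]
grip_width: 47.2
```

```bash
python3 -c "from h import *;rep()"
```

```text
t 7.6 lamp-rel x,y -0.96 0.19 bottom z 82.68 F lamp [ 3.37 -0.88 -1.76] M [ 0.02 -0.53 -0.05] w 47.22 tilt [-0.0013 -0.0001]
```

Run:
```python
from h import *
import pickle
from scipy.optimize import least_squares
D0=pickle.load(open('d0.pkl','rb'));o1,c1=pickle.load(open('d1.pkl','rb'))
def red(f,box):
    h=cv2.cvtColor(f,cv2.COLOR_BGR2HSV).astype(int);x0,y0,x1,y1=box
    w=np.where(((h[...,0]<8)|(h[...,0]>172)),np.clip(h[...,1]-90,0,None)*h[...,2],0).astype(float)[y0:y1,x0:x1]
    n,l,s,ce=cv2.connectedComponentsWithStats((w>1000).astype(np.uint8))
    r=[]
    for i in range(1,n):
        m=(l==i)*w; yy,xx=np.mgrid[y0:y1,x0:x1]; r.append((s[i,4],(m*xx).sum()/m.sum(),(m*yy).sum()/m.sum()))
    return sorted(r,reverse=True)[:2]
sc=red(D0['scene'][1]['frame'],(275,235,300,256));sd=red(D0['side'][1]['frame'],(262,160,280,176));wr=red(c1['frame'],(230,215,295,232))
print(sc,sd,wr)
S=cam(D0['scene'][1]);T=cam(D0['side'][1]);W=cam(c1,o1)
key=lambda r,j:[np.array(q[1:]) for q in sorted(r,key=lambda q:q[j])]
# pad A = -y side, B=+y side
scs=key(sc,1); sds=key(sd,1)[::-1]; ws=key(wr,1)
for k in (0,1):
    for cams,obs in (((S,T),(scs,sds)),((S,T,W),(scs,sds,ws)),((S,W),(scs,ws)),((T,W),(sds,ws))):
        r=least_squares(lambda P:np.hstack([proj(C,P)[0]-q[k] for C,q in zip(cams,obs)]),[570,140,64]);print(k,r.x.round(1),r.fun.round(2))
bot_=bot.capture('side');b2=bot.capture('scene');pickle.dump((bot_,b2),open('d5.pkl','wb'))
i=np.hstack([cv2.resize(bot_['frame'][140:190,240:300],None,fx=6,fy=6,interpolation=cv2.INTER_CUBIC),cv2.resize(b2['frame'][215:265,260:320],None,fx=6,fy=6,interpolation=cv2.INTER_CUBIC)])
cv2.imwrite('pics/s5.png',i)
```

```text
[(np.int32(8), np.float64(293.8725528702225), np.float64(250.29908442652282)), (np.int32(8), np.float64(278.66666938077594), np.float64(243.50054960713268))] [(np.int32(5), np.float64(274.1549433106576), np.float64(171.2103401360544)), (np.int32(3), np.float64(268.061192451863), np.float64(164.2809085957774))] [(np.int32(40), np.float64(241.0089429167667), np.float64(224.41703217049252)), (np.int32(39), np.float64(281.62745762424714), np.float64(224.6099454190703))]
0 [576.2 121.6  62.7] [-0.02  0.01 -0.03 -0.01]
0 [576.9 122.5  63.4] [ 0.11  0.32  0.13 -0.42 -0.15 -0.17]
0 [576.7 122.6  64.4] [ 0.21  0.08 -0.09  0.01]
0 [577.5 122.7  62.2] [ 0.29 -0.15  0.02 -0.11]
1 [567.8 161.1  62.6] [ 0.02 -0.01  0.03  0.01]
1 [568.7 161.5  63.7] [-0.01  0.15  0.27 -0.38 -0.04 -0.18]
1 [568.6 161.5  64.3] [ 0.01  0.   -0.01  0.  ]
1 [569.1 161.8  62.7] [ 0.38 -0.19  0.02 -0.13]
```

View pics/s5.png

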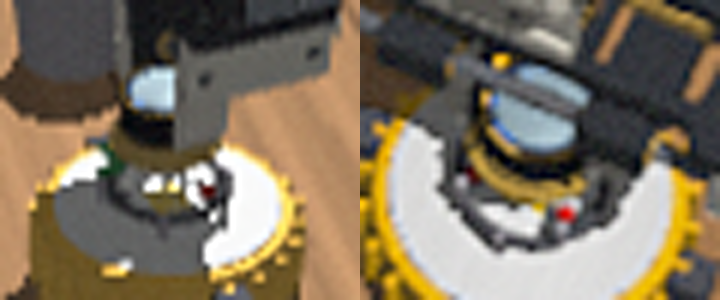

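arm_command(
  moves=[
    [0.15, -0.02, -0.1, 0, 0],
    [0.3, -0.02, -0.1, 0, 0],
    [0.45, -0.02, -0.1, 0, 0],
    [0.45, -0.02, -0.1, 0, 0],
  ],
)

```text
time: 8.1
tool_pos: [560.2, 139.4, 270.0]
tcp_rot: [2.892, 1.57, 3.095]
contact_force: [5.4, 0.7, -2.3]
grip_width: 47.8
```

```bash
python3 -c "from h import *;rep()"
```

```text
t 8.1 lamp-rel x,y -1.79 -0.02 bottom z 78.25 F lamp [ 5.41 -0.45 -2.3 ] M [ 0.08 -0.9   0.04] w 47.77 tilt [-0.0006  0.    ]
```

Run:
```python
from h import *
import pickle
rep()
a=bot.capture('side');o=bot.get_obs();w=bot.capture('wrist');s=bot.capture('scene');rep();pickle.dump((a,o,w,s),open('d6.pkl','wb'))
i=np.hstack([cv2.resize(a['frame'][140:190,240:300],None,fx=6,fy=6,interpolation=cv2.INTER_CUBIC),cv2.resize(s['frame'][215:265,260:320],None,fx=6,fy=6,interpolation=cv2.INTER_CUBIC)])
cv2.imwrite('pics/s6.png',i)
cv2.imwrite('pics/w6.png',cv2.resize(w['frame'][150:300,160:360],None,fx=4,fy=4,interpolation=cv2.INTER_CUBIC))
```

```text
t 8.1 lamp-rel x,y -1.79 -0.02 bottom z 78.25 F lamp [ 5.41 -0.45 -2.3 ] M [ 0.08 -0.9   0.04] w 47.77 tilt [-0.0006  0.    ]
t 8.25 lamp-rel x,y -1.82 -0.01 bottom z 78.37 F lamp [ 6.36  0.03 -1.19] M [ 0.08 -0.9   0.01] w 47.29 tilt [-0.0008  0.    ]
```

View pics/s6.png

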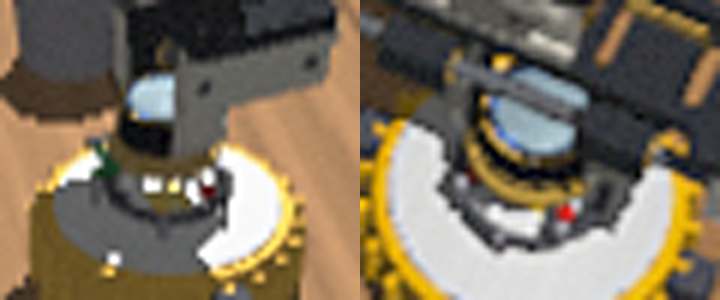

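View pics/w6.png

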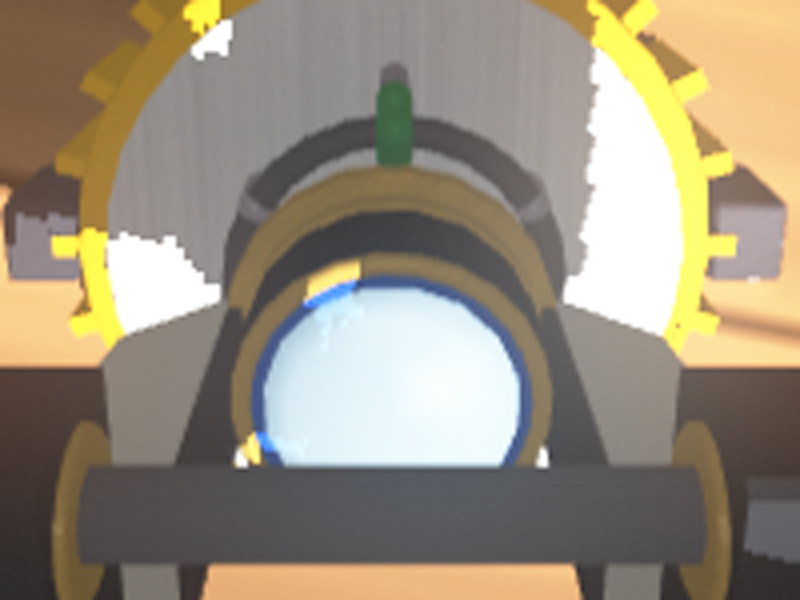

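arm_command(
  moves=[
    [0.12, 0, 0.1, 0, 0],
    [0.25, 0, 0.1, 0, 0],
    [0.4, 0, 0.1, 0, 0],
    [0.4, 0, 0.1, 0, 0],
  ],
)

```text
time: 8.65
tool_pos: [561.3, 139.6, 265.8]
tcp_rot: [2.782, 1.57, 2.985]
contact_force: [5.8, 1.2, -3.7]
grip_width: 47.0
```

```bash
python3 -c "from h import *;rep()"
```

```text
t 8.65 lamp-rel x,y -0.77 -0.04 bottom z 74.04 F lamp [ 5.95 -0.02 -3.71] M [ 0.06 -1.15  0.  ] w 47.01 tilt [-0.0005  0.0001]
```

arm_command(
  moves=[
    [0.1, 0, 0, 0, 0],
    [0.2, 0, 0, 0, 0],
    [0.3, 0, 0, 0, 0],
    [0.3, 0, 0, 0, 0],
  ],
)

```text
time: 9.05
tool_pos: [561.3, 139.6, 262.2]
tcp_rot: [2.825, 1.57, 3.028]
contact_force: [5.6, 1.9, -3.3]
grip_width: 47.7
```

```bash
python3 -c "from h import *;rep()"
```

```text
t 9.05 lamp-rel x,y -0.75 -0.01 bottom z 70.45 F lamp [ 5.81  0.7  -3.34] M [ 0.03 -1.1   0.01] w 47.7 tilt [-0.0008  0.0001]
```

arm_command(
  moves=[
    [0.1, 0, 0, 0, 0],
    [0.2, 0, 0, 0, 0],
    [0.2, 0, 0, 0, 0],
  ],
)

```text
time: 9.35
tool_pos: [561.0, 139.6, 259.2]
tcp_rot: [2.984, 1.568, -3.096]
contact_force: [3.3, 0.4, -7.7]
grip_width: 47.2
```

```bash
python3 -c "from h import *;rep()"
```

```text
t 9.35 lamp-rel x,y -1.03 -0.01 bottom z 67.44 F lamp [ 3.29 -0.29 -7.75] M [ 0.01 -0.6  -0.04] w 47.22 tilt [-0.0025 -0.0001]
```

arm_command(
  moves=[
    [0.1, 0, 0, 0, 0],
    [0.15, 0, 0, 0, 0],
    [0.15, 0, 0, 0, 0],
  ],
)

```text
time: 9.65
tool_pos: [560.9, 139.6, 257.7]
tcp_rot: [3.002, 1.568, -3.078]
contact_force: [3.6, 0.2, -0.1]
grip_width: 47.2
```

```bash
python3 -c "from h import *;rep()"
```

```text
t 9.65 lamp-rel x,y -1.1 -0.0 bottom z 65.96 F lamp [ 3.61 -0.51 -0.1 ] M [ 0.06 -0.64 -0.02] w 47.15 tilt [-0.0027 -0.0002]
```

arm_command(
  moves=[
    [0.08, 0, 0, 0, 0],
    [0.15, 0, 0, 0, 0],
    [0.15, 0, 0, 0, 0],
  ],
)

```text
time: 9.95
tool_pos: [561.1, 139.6, 256.9]
tcp_rot: [2.963, 1.569, -3.117]
contact_force: [3.8, 0.5, 4.5]
grip_width: 47.5
```

```bash
python3 -c "from h import *;rep()"
```

```text
t 9.95 lamp-rel x,y -0.92 -0.01 bottom z 65.15 F lamp [ 3.86 -0.29  4.53] M [ 0.02 -0.58 -0.03] w 47.55 tilt [-0.0014 -0.    ]
```

arm_command(
  moves=[
    [0.08, 0, 0, 0, 0],
    [0.08, 0, 0, 0, 0],
    [0.08, 0, 0, 0, 0],
  ],
)

```text
time: 10.25
tool_pos: [561.3, 139.7, 256.9]
tcp_rot: [0.755, 1.571, 0.958]
contact_force: [3.5, 1.4, 5.9]
grip_width: 46.8
```

Run:
```python
from h import *
import pickle
rep()
a=bot.capture('side');o=bot.get_obs();w=bot.capture('wrist');rep();pickle.dump((a,o,w),open('d7.pkl','wb'))
cv2.imwrite('pics/s7.png',cv2.resize(a['frame'][140:190,240:300],None,fx=8,fy=8,interpolation=cv2.INTER_CUBIC))
cv2.imwrite('pics/w7.png',cv2.resize(w['frame'][150:300,160:360],None,fx=4,fy=4,interpolation=cv2.INTER_CUBIC))
```

```text
t 10.25 lamp-rel x,y -0.69 0.0 bottom z 65.13 F lamp [3.68 0.69 5.93] M [ 0.06 -0.58 -0.01] w 46.75 tilt [0.0001 0.0002]
t 10.35 lamp-rel x,y -0.68 -0.02 bottom z 65.14 F lamp [ 3.74 -0.66  5.39] M [ 0.03 -0.58  0.02] w 47.66 tilt [0.0001 0.0001]
```

View pics/w7.png

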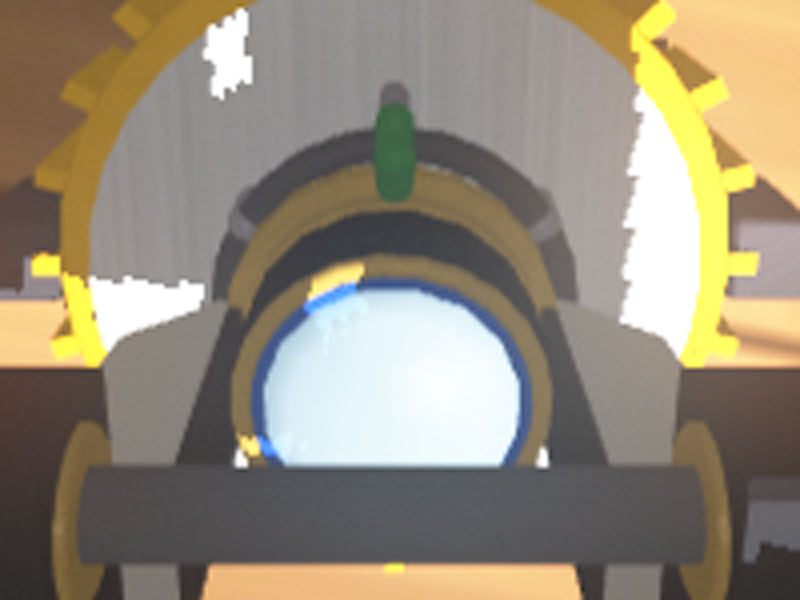

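View pics/s7.png

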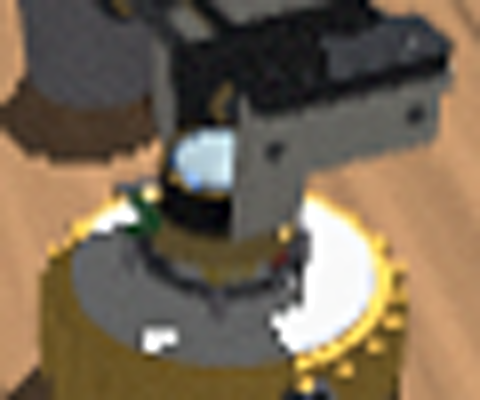

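arm_command(
  moves=[
    [0.08, 0, 0, 0, 0],
    [0.12, 0, 0, 0, 0],
    [0.12, 0, 0, 0, 0],
    [0.12, 0, 0, 0, 0],
  ],
)

```text
time: 10.75
tool_pos: [561.5, 139.7, 256.7]
tcp_rot: [-0.035, 1.569, 0.168]
contact_force: [2.7, 0.1, 7.6]
grip_width: 47.4
```

```bash
python3 -c "from h import *;rep()"
```

```text
t 10.75 lamp-rel x,y -0.49 -0.03 bottom z 64.98 F lamp [ 2.68 -0.48  7.6 ] M [ 0.09 -0.43 -0.  ] w 47.37 tilt [0.0018 0.0003]
```

arm_command(
  moves=[
    [0.1, 0, 0, 0, 0],
    [0.18, 0, 0, 0, 0],
    [0.18, 0, 0, 0, 0],
    [0.18, 0, 0, 0, 0],
  ],
)

```text
time: 11.15
tool_pos: [561.7, 139.8, 256.6]
tcp_rot: [-0.058, 1.567, 0.145]
contact_force: [1.6, 0.6, 11.4]
grip_width: 47.2
```

```bash
python3 -c "from h import *;rep()"
```

```text
t 11.15 lamp-rel x,y -0.3 0.02 bottom z 64.81 F lamp [ 1.68  0.22 11.44] M [ 0.09 -0.18  0.01] w 47.24 tilt [0.0038 0.0006]
```

arm_command(
  moves=[
    [0.1, 0, 0, 0, 0],
    [0.05, 0, 0, 0, 0.6],
    [0, 0, 0, 0, 0.7],
    [0, 0, 0, 0, 0.8],
    [0, 0, 0, 0, 0.8],
  ],
)

```text
time: 11.65
tool_pos: [561.3, 139.7, 256.0]
tcp_rot: [-0.056, 1.569, 0.147]
contact_force: [0.6, -0.4, -0.5]
grip_width: 72.3
```

Run:
```python
from h import *
import pickle
rep()
a=bot.capture('side');o=bot.get_obs();w=bot.capture('wrist');rep();pickle.dump((a,o,w),open('d8.pkl','wb'))
cv2.imwrite('pics/w8.png',cv2.resize(w['frame'][150:300,160:360],None,fx=4,fy=4,interpolation=cv2.INTER_CUBIC))
```

```text
t 11.65 lamp-rel x,y -0.66 0.04 bottom z 64.25 F lamp [ 0.49 -0.56 -0.46] M [ 0.08 -0.01  0.01] w 72.33 tilt [0.002  0.0003]
t 11.75 lamp-rel x,y -0.48 0.03 bottom z 64.42 F lamp [-1.31  0.33 -0.01] M [-0.03  0.04 -0.  ] w 73.08 tilt [0.0028 0.0004]
```

View pics/w8.png

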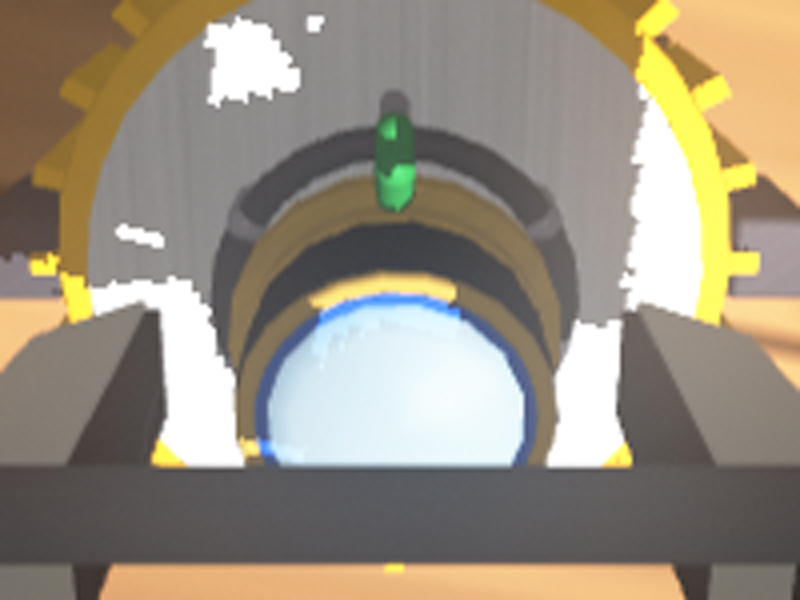

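arm_command(
  moves=[
    [-1, 0, 0, 0, 0.9],
    [-3, 0, 0, 0, 1],
    [-5, 0, -0.5, 0, 1],
    [-7, 0, -1.7, 0, 1],
    [-7.5, 0, -1.7, 0, 1],
    [-7.5, 0, -1.7, 0, 1],
    [-7.5, 0, -1.7, 0, 1],
  ],
)

```text
time: 12.45
tool_pos: [544.8, 136.3, 330.6]
tcp_rot: [-0.062, 1.569, 0.142]
contact_force: [0.8, -0.4, -1.1]
grip_width: 91.8
```

Run:
```python
from h import *
import pickle
rep()
o=bot.get_obs();w=bot.capture('wrist');a=bot.capture('side');s=bot.capture('scene');pickle.dump((a,o,w,s),open('d9.pkl','wb'))
C=cam(w,o);u=proj(C,[562,139.8,80])[0];x,y=int(u[0]),int(u[1]);print(x-90,y-70)
cv2.imwrite('pics/w9.png',cv2.resize(w['frame'][y-70:y+70,x-90:x+90],None,fx=4,fy=4,interpolation=cv2.INTER_CUBIC))
i=np.hstack([cv2.resize(a['frame'][145:195,240:300],None,fx=6,fy=6,interpolation=cv2.INTER_CUBIC),cv2.resize(s['frame'][220:270,260:320],None,fx=6,fy=6,interpolation=cv2.INTER_CUBIC)])
cv2.imwrite('pics/s9.png',i)
```

```text
t 12.45 lamp-rel x,y -17.56 0.03 bottom z 138.82 F lamp [ 0.65 -0.59 -1.1 ] M [ 0.03  0.01 -0.03] w 91.81 tilt [0.0022 0.0003]
168 149
```

View pics/w9.png

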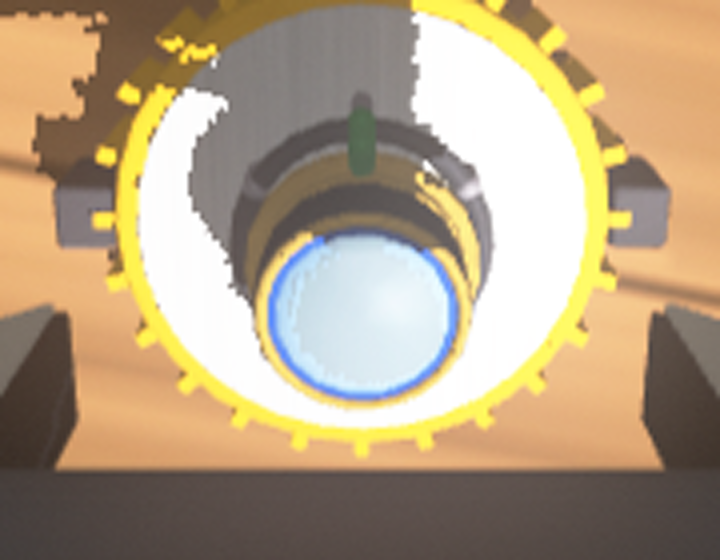

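View pics/s9.png

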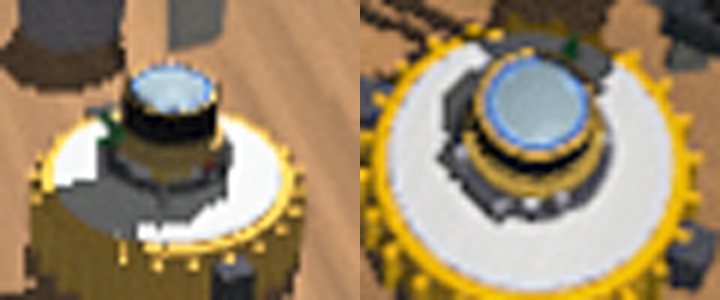

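Run:
```python
from h import *
import pickle
from scipy.optimize import least_squares
a,o,w,s=pickle.load(open('d9.pkl','rb'));C=cam(w,o)
p=lambda x,y:((x+.5)/4-.5+168,(y+.5)/4-.5+149)
for z in (93,95,97):
    P=np.array([onplane(C,p(*q),z)[:2] for q in [(257,308),(470,308),(363,212),(363,408)]])
    r=least_squares(lambda v:np.hypot(*(P-v[:2]).T)-v[2],[560,138,24]);print(z,r.x,r.fun)
t=np.linspace(0,2*np.pi,73);out=[]
for c,(x0,y0) in ((a,(250,152)),(s,(268,222))):
    Cc=cam(c);b=cv2.resize(c['frame'][y0:y0+40,x0:x0+40],None,fx=10,fy=10,interpolation=cv2.INTER_NEAREST);bb=b.copy()
    for z,r in ((64,28),(70,28),(94,24)):
        P=np.c_[561.8+r*np.cos(t),139.7+r*np.sin(t),0*t+z];cv2.polylines(bb,[((proj(Cc,P)-(x0,y0)+.5)*10).astype(np.int32)],True,(255,0,255),1)
    out.append(bb)
cv2.imwrite('pics/ov9.png',np.hstack(out))
```

```text
93 [563.35502917 140.13080556  23.10434617] [-0.05406934 -0.0535733   0.05653531  0.05110733]
95 [562.45469338 139.93724563  22.89080858] [-0.05356962 -0.05307816  0.05601279  0.05063498]
97 [561.5543576  139.7436857   22.67727099] [-0.05306989 -0.05258301  0.05549027  0.05016263]
```

View pics/ov9.png

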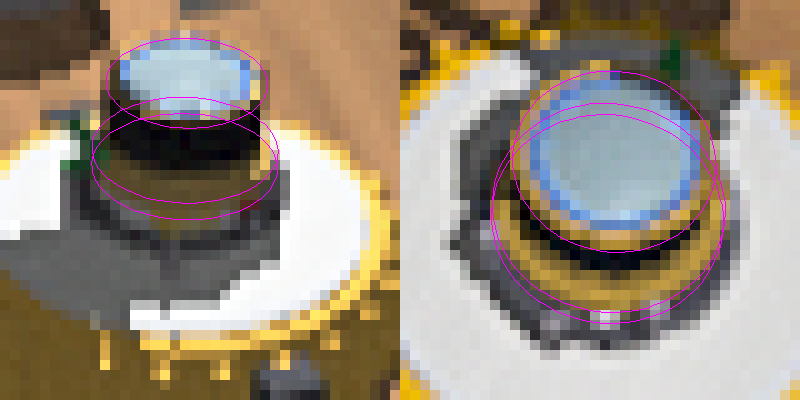

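Run:
```python
from h import *
import pickle
t=np.linspace(0,2*np.pi,181)
out=[]
a,o,w,s=pickle.load(open('d9.pkl','rb'));o2,w2=pickle.load(open('d2.pkl','rb'))
for c,oo,(cx,cy,zb),(x0,y0) in ((w2,o2,(501.9,-181.3,10),(225,165)),(w,o,(562.45,139.94,65),(222,175))):
    C=cam(c,oo);b=cv2.resize(c['frame'][y0:y0+80,x0:x0+80],None,fx=5,fy=5,interpolation=cv2.INTER_CUBIC)
    for z,r in ((6,28),(30,23.4)):
        P=np.c_[cx+r*np.cos(t),cy+r*np.sin(t),0*t+zb+z];cv2.polylines(b,[((proj(C,P)-(x0,y0)+.5)*5).astype(np.int32)],True,(255,0,255),1)
    out.append(b)
cv2.imwrite('pics/ov10.png',np.hstack(out))
```

```text
(no output)
```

View pics/ov10.png

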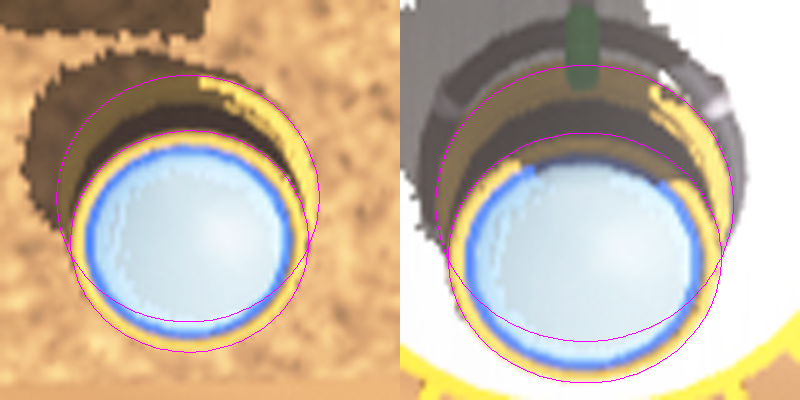

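The overlay of a level lens at seat height fits both the rim and the flange, and the green catch overlaps the flange. The gripper is open and clear, so I hand in.

```bash
python3 -c "
from h import *
rep();print(bot.close_job())"
```

```text
t 12.6 lamp-rel x,y -17.59 0.03 bottom z 138.32 F lamp [-0.34  0.25 -0.27] M [ 0.08 -0.04  0.  ] w 92.3 tilt [0.001  0.0002]
the job is handed in; nothing more can be done
None
```

I lifted the largest lens off the cork pad, set it in the yellow lamp head with the fingers at ±y, pressed it down, let go and handed the job in at 12.6 s. No verdict is reported, so I can't confirm it passed.

**Catch:** The sideways force dropped from about 5.8 N to 3.3 N as the flange went under it. The last wrist picture shows the green catch lying over the flange.

**Firm stop:** It came with the lens underside at about 65 mm, against about 63.5 mm for the red pads from the cameras. I pressed to about 11.4 N on the wrist, roughly 14 N of contact.

**Final position:** The picture after release shows the lens level, with its centre measured within about 1 mm of the lamp axis. The gripper is open and clear.

**Less certain:**
- **Camera agreement:** The scene and side overlays were up to about 2 pixels off, both on the cork and while the lens was held. I put that down to calibration.
- **Contact forces:** I could not measure the forces on the individual pads and posts, or how far the sprung pad is pressed down. I infer those from the snap, the firm stop and the pictures.
- **Bystanders:** I did not re-measure the other things on the bench. I planned the path to stay clear of them.

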